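Retain the ball and hold the ball tray level

ROBOT

A 7-joint arm with a two-finger parallel gripper is mounted at the origin on a cart in front of the work surface, level with it; the furniture and walls round the work are solid. World frame = base frame: x ahead of the robot, y to its left, z up, the work surface at z = 0. Lengths are in m, angles in rad, forces in N, time in s.
With the tool pointing down it reaches from about 0.4 to 0.9 m from the base axis. Payload 5.5 kg.
Tool frame: the origin (TCP) lies midway between the tips of the shut fingers; the grasp point (between the pads) lies 19 mm behind it (ctrl.grip_depth is the distance from the TCP to the grasp point, in m); y points along the fingers, x is the direction in which the jaws open and shut, and the axes are right-handed (so a half turn about y gives the same grasp; the last joint's range is limited). The gripper opens to 85 mm and grips with 20 to 120 N. Pads are 22 mm wide; open, the fingers measure 114 mm over their backs; the gripper's body (76 mm by 85 mm) begins 54 mm behind the grasp point. The pads swing forward as they close: fully open they stand 13 mm farther back than shut.
Start: joints at [0.263, 0.501, -0.427, 1.55, 0.221, 1.138, -0.21], TCP at [0.65, 0, 0.231] pointing down, gripper open.
Joint ranges: [-2.88, 2.88], [-0.31, 2.03], [-1.54, 1.56], [0.2, 2.42], [-1.41, 4.55], [0.19, 2.02], [-2.57, 2.57]. Speed limits (rad/s): [2.57, 2.57, 3.14, 3.14, 3.14, 3.14, 3.14].

INTERFACE

Orientations are given as a 3x3 rotation matrix whose columns are the frame's x, y, z axes.
In Python, from bench import status, optics, ctrl gives the robot as it stands.
- The arm moves only by the tool carry_out, never from a script. Its argument "targets" is a list of rows, each a list of 2 entries, a list of its own where there are three numbers: the shift along the tool's x, y, z in mm, then the turn about the tool's y in rad. A call has 1 to 10 rows; each row shifts and turns the commanded pose from where the row before left it, along the tool's axes as they then stand; what a row does not reach is not made up. A row lasts 1/12 s, in which the tool goes at most 41.7 mm and 7.16 degrees, less where a joint would pass 70% of its speed; a pose out of reach is approached as far as the arm can. A call is refused whole if a number of a shift passes 41.7 or a number of a turn 0.125, either way. A call with a gripper value outside its range is refused whole. "jaw" is the gripper's target within -1 to 1 (shut at 1, half-way at 0, fully open at -1), set as the call begins (left out, the last holds). The fingers move at their own pace and stop on an object; the grip force is fixed at half the most. Time passes only in rows, so rows that do not move let the fingers close. It gives the time, the measured TCP pose, the force and the opening at its end, in the units of the state.
- status.read_state(): the state, without advancing time (a new reading comes with each control period).
- optics.snapshot(name): name is "scene" or "side" or "wrist"; returns a dict with "color" (420x560x3 uint8, blue, green, red), "fx", "fy", "cx", "cy" (pixels), "extrinsics" (4x4, takes a point from world to camera coordinates). Camera axes: x right, y up, looking along -z (the intrinsics and any distortion apply to the point x, -y, -z); pixel columns grow to the right and rows downward; lengths in m; the calibration is good to about 2 mm. The wrist camera is an equidistant fisheye: a pixel r from the principal point sees the ray r / f radians off the axis. A picture is of the moment at which its call begins. There is no depth.
- ctrl.hand_in(): hands the job in, once; it reports no verdict.
The state is a dict: "t": time; "q": joint angles; "joint_vel": joint speeds; "joint_efforts": joint torques, N m; "ee_pos": TCP position; "orientation": TCP orientation; "ft_force": force on the tool from outside, world axes, zero at the start; "torque": the same for the moment, N m; "grip_width": finger opening in m.
Only numpy, scipy, OpenCV 4.12 (cv2) and the standard library are available. Lean on these libraries where they do the work, as an engineer would, in place of code of your own. Each camera call takes 0.05 s, during which the arm holds its last target.

TASK

Lay the retaining bar, grip block up, across the two notched posts of the ball tray so that it sits down in both notches over the ball, and let go of it. Then lift the ball tray by its upright handle and, keeping it level so that the bar stays seated and the ball never leaves its pocket, carry it over the middle of the large round tray. Finish holding it there, level and still, its underside about 10 cm above the table; do not put it down, and leave the other things on the table where they are.

Things in the scene. Friction and masses are not known exactly. Their poses are not given: they have to be found in the camera images.
- ball_tray: Ball tray: wooden plate 190 x 120 x 8 mm flat on the table, origin on the underside, x along it (plate from x -110 to +80 mm), y across, z up. On it: at x +48 a ring pocket (40 mm inside, 4 mm high) with a loose steel ball, between notched posts at y +50 and -50; at x -40 an upright handle; at x -92 a low steel weight, top 18 mm up. 0.35 kg, about 0.5 kg with ball and bar
- handle (a point): Point in the upright handle of the ball tray at which to grip it, 64 mm above the tray's underside. The handle is a wooden plate 16 mm thick along the tray's x axis, 40 mm wide along its y axis, its top 82 mm above the underside. Grip across the 16 mm, closing along the tray's x axis. Axes as the ball tray's
- pocket (a point): Centre of the floor of the ring pocket, 8 mm above the tray's underside. Axes as the ball tray's
- bar_seat (a point): Point half-way between the two posts (each 36 mm in x, 12 mm in y), at the height of their notches' floors, 38 mm above the tray's underside. The notches run along the tray's y axis, 20 mm wide with flared lead-ins; their cheeks end about 51 mm above the underside. The seated bar lies along y, the middle of its underside here. Axes as the ball tray's
- ball_center (a point): Centre of the steel ball, 24 mm in diameter, 57 g, free to roll in the ring pocket (about 8 mm to every side)
- bar_under (a point): Middle of the underside of the retaining bar, an aluminium bar 150 mm long (its y axis), 16 mm wide (x) and 12 mm thick (z up), 90 g, which lies flat on the table at the start. Same either way round
- bar_grip (a point): Centre of the wooden grip block on the middle of the bar, 24 mm above the bar's underside. The block is 16 mm wide along the bar's x axis, 40 mm long along its y axis, and its top is 36 mm above the bar's underside. Grip across the 16 mm. Axes as the bar's
- round_tray: Large flat round tray with a thin rolled rim, 330 mm in diameter, 17 mm high, fixed to the table; the origin is at its centre underneath, 4 mm above the table top, so its rim ends 21 mm above it
- jar_a: Bystander: lidded jar, 53 mm in diameter, 44 mm high, origin at its underside
- can_a: Bystander: small paint can, 65 mm in diameter, 61 mm high, origin at its underside
- block_a: Bystander: cork sanding block, 112 x 69 x 30 mm, origin at its underside
- marker_a: Bystander: paint marker lying down, 136 mm long, 14 mm thick, origin at its underside
- clamp_a: Bystander: spring clamp lying flat, 62 x 113 x 21 mm, origin at its underside
- emblem_a: Bystander: cast car emblem, 36 x 90 x 14 mm, origin at its underside
There are look-alikes about, which are no part of the job. Of the things that look like the part that bears bar_under, the larger one is meant.

How it is judged:
On the way, in this order (a step that is already met when the one before it is completed fails the run):
1. The bar lies in both notches of the ball tray, released, the tray still on the table (z of bar_under in the frame of bar_seat between -0.003 and 0.003 m and distance between bar_under and bar_seat below 0.02 m and angle between the y axis of bar_under and the y axis of ball_tray, either way round below 0.1 rad and contact force between the fingers and bar below 0.1 N and height (world z) of ball_tray below 0.006 m), for 0.3 s.
2. The ball tray is lifted off the table by its handle, the bar still seated (height (world z) of ball_tray above 0.04 m and contact force between the fingers and ball_tray above 1 N and distance between bar_under and bar_seat below 0.022 m and distance between the grasp point and handle below 0.04 m), for 0.2 s.
At the end, for the whole second after the job is handed in: Gripper alone holds the ball tray by its handle, underside 60 to 150 mm above the table, origin within 75 mm of the round tray's middle, tilt under 0.12 rad, slower than 20 mm/s; bar untouched by fingers and seated in both notches within 22 mm of the seat point; ball in its pocket (height (world z) of ball_tray between 0.06 and 0.15 m and horizontal distance between ball_tray and round_tray below 0.075 m and distance between the grasp point and handle below 0.04 m and angle between ball_tray's own z axis and vertical below 0.12 rad and linear speed of ball_tray below 0.02 m/s and contact force between the fingers and ball_tray above 1 N and contact force between ball_tray and round_tray below 0.1 N and contact force between the fingers and bar below 0.1 N and distance between bar_under and bar_seat below 0.022 m and z of bar_under in the frame of bar_seat below 0.004 m and angle between the y axis of bar_under and the y axis of ball_tray, either way round below 0.1 rad and angle between bar_under's own z axis and vertical below 0.15 rad and distance between ball_center and pocket below 0.018 m); the arm keeps its last pose, push and grip.
It fails at once if the ball leaves its pocket (distance between ball_center and pocket above 0.024 m).
It fails at once if the ball tray is tipped (more than 0.3 rad) (angle between ball_tray's own z axis and vertical above 0.3 rad).
It fails at once if a bystander is moved by more than 30 mm (distance of any of jar_a, can_a, block_a, marker_a, clamp_a, emblem_a from where it was at the start of the episode above 0.03 m).
It also fails if it takes over 64 s, if anything falls off the work surface, if the arm or the gripper's body presses on something with over 40 N, if the wrist force passes 120 N, or if a joint passes its speed limit or range.

## Working session

There is one attempt and no reset: what is moved stays moved. The work goes in short steps, Python scripts to look and compute and a tool call to move; the robot and the scene stay as the last step left them, time stands still between calls to the robot, and variables do not carry over. Pictures are saved under pics/ and viewed, and the job is handed in when it is done.

Besides the shell and the picture viewer there is one more tool, called after "Call:" as a command line: name --argument value ..., lists and objects as JSON in quotes. carry_out: Moves the arm, as the interface text tells. Its arguments: {"type":"object","properties":{"targets":{"type":"array"},"jaw":{"type":"number"}},"required":["targets"]}

```bash
ls; mkdir -p pics; python3 - <<'E'
from bench import status, optics, ctrl
import cv2
for n in ["scene","side","wrist"]:
    s=optics.snapshot(n); cv2.imwrite(f"pics/{n}0.png",s["color"]); print(n,s["fx"],s["fy"],s["cx"],s["cy"],s["extrinsics"])
    print([k for k in s])
print(status.read_state())
E
```

```text
pics
scene 409.5114961744719 409.5114961744719 282.2636536244099 212.93806244105585 [[-0.87563048 -0.48289696 -0.00904368  0.53334053]
 [ 0.28354341 -0.52912346  0.79976965 -0.21002296]
 [-0.39099156  0.69773841  0.60023888 -0.70721794]
 [ 0.          0.          0.          1.        ]]
['color', 'fx', 'fy', 'cx', 'cy', 'extrinsics']
side 491.24212673338604 491.24212673338604 283.1182468922374 214.40567792100202 [[ 0.92393547 -0.38249761  0.00623032 -0.53788846]
 [ 0.25394737  0.62543573  0.7377946  -0.19098118]
 [-0.28610134 -0.68009243  0.67499652 -0.93608251]
 [ 0.          0.          0.          1.        ]]
['color', 'fx', 'fy', 'cx', 'cy', 'extrinsics']
wrist 325.19226210127806 325.19226210127806 278.60465899075086 203.51846982017187 [[ 9.99999517e-01  8.74715479e-04 -4.48334050e-04 -6.50164524e-01]
 [-9.63744973e-04  9.62209829e-01 -2.72307392e-01  3.61655802e-02]
 [ 1.93199939e-04  2.72307693e-01  9.62210207e-01 -3.77255613e-01]
 [ 0.00000000e+00  0.00000000e+00  0.00000000e+00  1.00000000e+00]]
['color', 'fx', 'fy', 'cx', 'cy', 'extrinsics']
{'t': 0.15, 'q': array([ 0.26317491,  0.50166548, -0.42684991,  1.5511956 ,  0.2207918 ,
        1.13827498, -0.21028542]), 'joint_vel': array([ 0.00021895, -0.00516105, -0.00022655, -0.00434062,  0.001052  ,
        0.00137993,  0.00067369]), 'joint_efforts': array([-7.84630305e-03, -5.70037007e+01, -5.82563952e+00, -2.81283009e+01,
        1.07005105e-02,  7.80367671e-03, -3.10690336e-05]), 'ee_pos': array([6.49477175e-01, 2.72699307e-06, 2.30484714e-01]), 'orientation': array([[ 9.99998881e-01, -1.49318817e-03, -9.18471904e-05],
       [ 9.19774961e-05,  8.71983201e-05,  9.99999992e-01],
       [-1.49318015e-03, -9.99998881e-01,  8.73355623e-05]]), 'ft_force': array([ 0.21271012, -0.08872201, -0.16881078]), 'torque': array([ 0.04630502, -0.03439521,  0.00850384]), 'grip_width': 0.08542128796508099}
```

View pics/scene0.png

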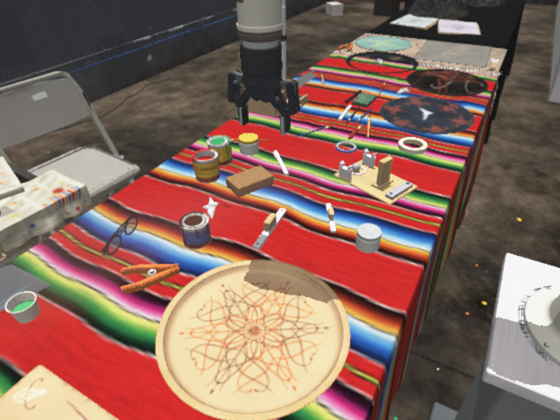

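View pics/side0.png

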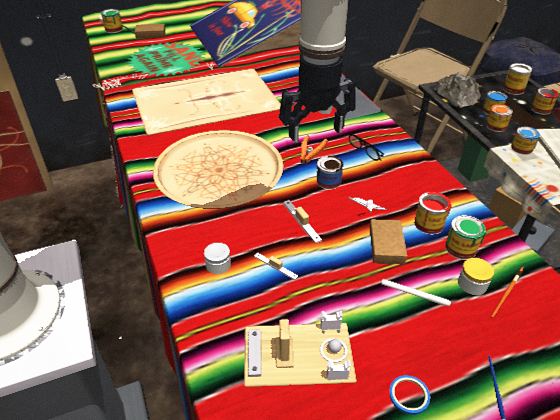

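View pics/wrist0.png

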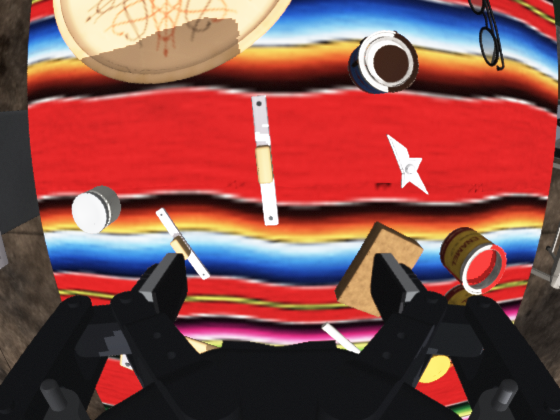

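Two bars are visible: the longer one is at side (302,221) / wrist (265,160), and the shorter at side (276,264) / wrist (183,243). The longer one should be the one meant. I'll confirm by crop and measured length.

```bash
cat > h.py <<'E'
import numpy as np, cv2
from bench import status, optics, ctrl
def ray(s,u,v,fish=False):
    E=s["extrinsics"];R=E[:3,:3];t=E[:3,3]
    a=(u-s["cx"])/s["fx"];b=(v-s["cy"])/s["fy"]
    if fish:
        r=np.hypot(a,b)+1e-12; k=np.sin(r)/r; d=np.array([a*k,-b*k,-np.cos(r)])
    else: d=np.array([a,-b,-1.])
    return -R.T@t, R.T@d
def onz(s,u,v,z,fish=False):
    o,d=ray(s,u,v,fish); return o+d*(z-o[2])/d[2]
def proj(s,P,fish=False):
    E=s["extrinsics"];c=E[:3,:3]@np.asarray(P,float)+E[:3,3]; x,y,z=c[0],-c[1],-c[2]
    if fish:
        r=np.hypot(x,y);th=np.arctan2(r,z);k=th/(r+1e-12);return np.array([s["cx"]+s["fx"]*x*k,s["cy"]+s["fy"]*y*k])
    return np.array([s["cx"]+s["fx"]*x/z,s["cy"]+s["fy"]*y/z])
def tri(rays):
    A=np.zeros((3,3));b=np.zeros(3)
    for o,d in rays:
        d=d/np.linalg.norm(d);M=np.eye(3)-np.outer(d,d);A+=M;b+=M@o
    return np.linalg.solve(A,b)
def crop(img,x0,y0,x1,y1,k,name):
    cv2.imwrite(name,cv2.resize(img[y0:y1,x0:x1],None,fx=k,fy=k,interpolation=cv2.INTER_CUBIC))
E
python3 - <<'E'
from h import *
a=cv2.imread("pics/side0.png");w=cv2.imread("pics/wrist0.png");c=cv2.imread("pics/scene0.png")
crop(a,240,190,340,290,6,"pics/c1.png")
crop(a,230,300,370,400,5,"pics/c2.png")
crop(w,140,85,290,285,3,"pics/c3.png")
crop(c,325,140,425,210,7,"pics/c4.png")
E
```

```text
(no output)
```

View pics/c1.png

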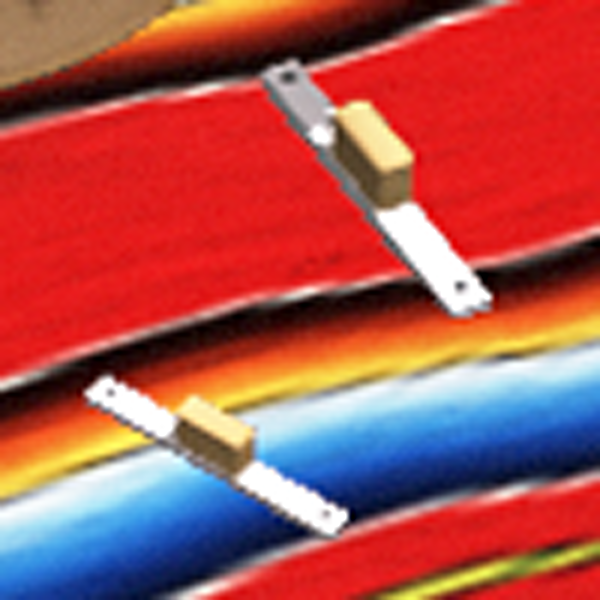

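View pics/c2.png

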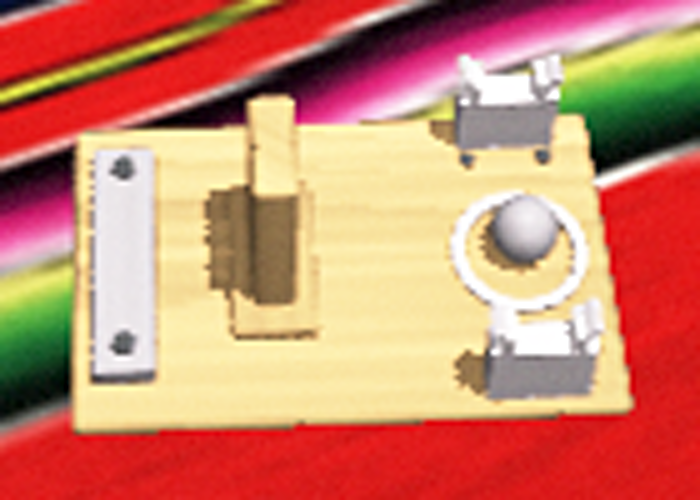

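View pics/c3.png

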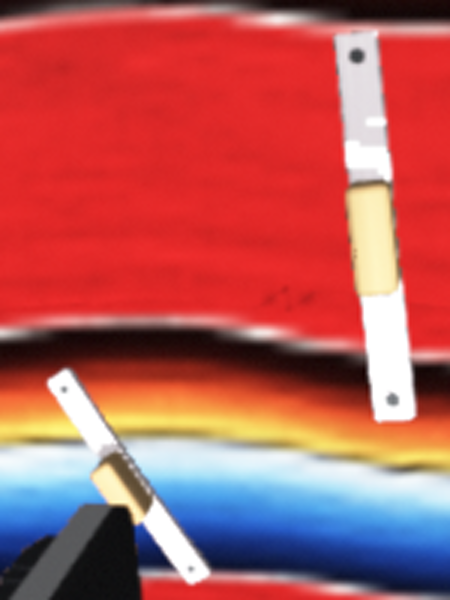

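View pics/c4.png

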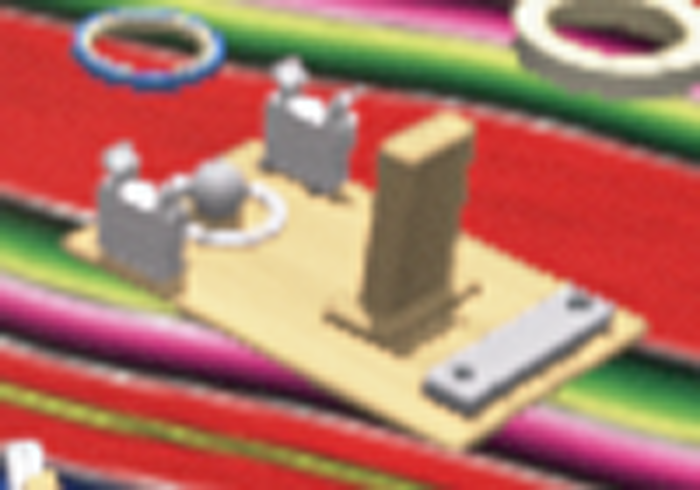

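The crops confirm it: the upper bar in the side crop (ends at about (288,203) and (318,239)) is clearly longer and is the target. The tray shows its handle at side (283,345), ball at (335,346) and posts at (331,321) and (338,370).

```bash
python3 - <<'E'
from h import *
S={n:optics.snapshot(n) for n in ["side","scene","wrist"]}
def cv(p,k,x0,y0): return ((p[0]+.5)/k-.5+x0,(p[1]+.5)/k-.5+y0)
np.set_printoptions(precision=4,suppress=True)
# bars
for nm,a,b in [("large",cv((289,76),6,240,190),cv((460,287),6,240,190)),("small",cv((109,392),6,240,190),cv((326,513),6,240,190))]:
    A=onz(S["side"],*a,.012);B=onz(S["side"],*b,.012);d=B-A;print(nm,A,B,(A+B)/2,np.linalg.norm(d),np.degrees(np.arctan2(d[1],d[0])))
a=cv((356,56),3,140,85);b=cv((392,400),3,140,85)
A=onz(S["wrist"],*a,.012,True);B=onz(S["wrist"],*b,.012,True);d=B-A;print("large wrist",A,B,(A+B)/2,np.linalg.norm(d),np.degrees(np.arctan2(d[1],d[0])))
# bar outline wrist & side by mask? tray corners
C=[onz(S["side"],*cv(p,5,230,300),.008) for p in [(76,132),(582,117),(632,410),(72,428)]]
for c in C: print("corner",c[:2])
print([np.linalg.norm(C[i]-C[(i+1)%4]) for i in range(4)])
for e in [(0,1),(3,2)]:
    d=C[e[1]]-C[e[0]];print("xdir",np.degrees(np.arctan2(d[1],d[0])))
for e in [(3,0),(2,1)]:
    d=C[e[1]]-C[e[0]];print("ydir",np.degrees(np.arctan2(d[1],d[0])))
W=[onz(S["side"],*cv(p,5,230,300),.018) for p in [(123,168),(123,342)]];d=W[0]-W[1];print("weight",W,np.degrees(np.arctan2(d[1],d[0])))
# scene corners: left(62,240) back? bottom(455,450) right(645,325)
D=[onz(S["scene"],*cv(p,7,325,140),.008) for p in [(62,240),(455,447),(645,325)]];print("scene",D)
# ball
b1=cv((525,229),5,230,300);b2=cv((219,190),7,325,140)
print("ball",tri([ray(S["side"],*b1),ray(S["scene"],*b2)]),onz(S["side"],*b1,.02),onz(S["scene"],*b2,.02))
# round tray rim ellipse in side: fit
im=S["side"]["color"]
E
```

```text
large [0.628  0.0822 0.012 ] [ 0.6403 -0.0495  0.012 ] [0.6341 0.0164 0.012 ] 0.13228235937707059 -84.68475812264674
small [ 0.5034 -0.05    0.012 ] [ 0.552  -0.1299  0.012 ] [ 0.5277 -0.09    0.012 ] 0.09356090850949528 -58.65693810242365
large wrist [0.6284 0.0803 0.012 ] [ 0.641  -0.0512  0.012 ] [0.6347 0.0145 0.012 ] 0.1321586028864128 -84.51633495272692
corner [ 0.4201 -0.2056]
corner [ 0.5971 -0.2708]
corner [ 0.5572 -0.3821]
corner [ 0.38   -0.3165]
[np.float64(0.18864540521563405), np.float64(0.11828170661726636), np.float64(0.18894132618157328), np.float64(0.11797086001708716)]
xdir -20.221561925645393
xdir -20.315129993623877
ydir 70.15326986986906
ydir 70.29551153220464
weight [array([ 0.4289, -0.2333,  0.018 ]), array([ 0.4051, -0.2987,  0.018 ])] 69.99746359054136
scene [array([ 0.5965, -0.2676,  0.008 ]), array([ 0.4197, -0.2042,  0.008 ]), array([ 0.3808, -0.3138,  0.008 ])]
ball [ 0.5504 -0.3125  0.0204] [ 0.5513 -0.3122  0.02  ] [ 0.5498 -0.3128  0.02  ]
```

```bash
python3 - <<'E'
from h import *
from scipy.optimize import least_squares
for n,roi in [("side",(145,122,292,216)),("scene",(150,255,356,419))]:
    s=optics.snapshot(n);im=s["color"];h=cv2.cvtColor(im,cv2.COLOR_BGR2HSV)
    m=((h[...,0]>8)&(h[...,0]<28)&(h[...,1]<150)&(h[...,1]>25)&(h[...,2]>90)).astype(np.uint8)*255
    k=np.zeros_like(m);x0,y0,x1,y1=roi;k[y0:y1,x0:x1]=m[y0:y1,x0:x1]
    k=cv2.morphologyEx(k,cv2.MORPH_CLOSE,np.ones((5,5)));k=cv2.morphologyEx(k,cv2.MORPH_OPEN,np.ones((7,7)))
    c=max(cv2.findContours(k,0,1)[0],key=cv2.contourArea)[:,0,:]
    hu=cv2.convexHull(c)[:,0,:]
    P=np.array([onz(s,u,v,.021)[:2] for u,v in c])
    r=least_squares(lambda p:np.hypot(P[:,0]-p[0],P[:,1]-p[1])-p[2],[P[:,0].mean(),P[:,1].mean(),.165],loss="soft_l1",f_scale=.003)
    print(n,r.x,np.median(abs(r.fun)),len(P))
E
```

```text
side [0.5156952  0.2720217  0.16338344] 0.0010035212597416798 318
scene [0.51408104 0.27507274 0.16380448] 0.000781745116191529 530
```

Call:
carry_out --targets '[[[0,0,5],-0.09],[[-5,20,5],0],[[-5,30,5],0],[[-3,35,0.5],0],[[-2,30,0],0],[[0,20,0],0],[[0,0,0],0],[[0,0,0],0]]' --jaw -1

```text
t: 1.07
ee_pos: [0.6333, 0.0142, 0.0955]
orientation: [[0.996, -0.002, -0.09], [0.09, 0.0, 0.996], [-0.002, -1.0, 0.0]]
ft_force: [0.3, 1.2, -0.3]
grip_width: 0.0851
```

```bash
python3 - <<'E'
from h import *
s=optics.snapshot("wrist");cv2.imwrite("pics/w1.png",s["color"])
im=s["color"]
e=status.read_state();print(e["ee_pos"],e["orientation"][:,0])
print([proj(s,p,True) for p in [(.6345,.0155,.036),(.6282,.0812,.012),(.6406,-.0503,.012)]])
E
```

```text
[0.63482599 0.01436968 0.09713736] [9.95947327e-01 8.99337289e-02 9.19655422e-04]
[array([279.35136532, 218.52049944]), array([278.91151948, 115.66486954]), array([279.3768362 , 287.39730052])]
```

View pics/w1.png

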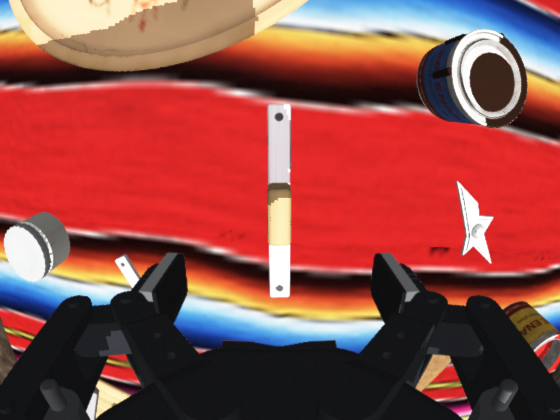

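The target bar sits centred under the jaws, with holes at (279,117) and (279,289), within about 1.5 px of prediction. Descending and gripping.

Call:
carry_out --targets '[[[0,25,0],0],[[0,25,0],0],[[0,20,0],0],[[0,14,0],0],[[0,4,0],0],[[0,0,0],0],[[0,0,0],0]]'

```text
t: 1.7
ee_pos: [0.6354, 0.0144, 0.0098]
orientation: [[0.996, 0.002, -0.09], [0.09, 0.0, 0.996], [0.002, -1.0, 0.0]]
ft_force: [0.2, -0.2, 0.3]
grip_width: 0.0856
```

Call:
carry_out --targets '[[[0,0,0],0],[[0,0,0],0],[[0,0,0],0],[[0,0,0],0],[[0,0,0],0],[[0,0,0],0],[[0,0,0],0],[[0,0,0],0],[[0,0,0],0],[[0,0,0],0]]' --jaw 1

```text
t: 2.53
ee_pos: [0.6345, 0.0142, 0.0087]
orientation: [[0.996, 0.001, -0.09], [0.09, 0.0, 0.996], [0.001, -1.0, -0.0]]
ft_force: [0.2, -1.1, 4.1]
grip_width: 0.0149
```

Call:
carry_out --targets '[[[0,-10,0],0],[[0,-25,0],0],[[0,-35,0],0.04],[[0,-30,0],0.1],[[0,-20,0],0.1],[[0,-10,0],0.1],[[0,0,0],0.1],[[0,0,0],0.003],[[0,0,0],0],[[0,0,0],0]]'

```text
t: 3.37
ee_pos: [0.6333, 0.0142, 0.1376]
orientation: [[0.939, -0.002, 0.343], [-0.343, -0.0, 0.939], [-0.002, -1.0, -0.001]]
ft_force: [-0.3, -0.1, -1.5]
grip_width: 0.0147
```

Call:
carry_out --targets '[[[2,0,-20],0],[[4,0,-35],0],[[4,0,-40],0],[[4,0,-40],0],[[4,0,-40],0],[[4,0,-40],0],[[4,0,-40],0],[[4,0,-38],0],[[2,0,-25],0],[[0,0,-20],0]]'

```text
t: 4.2
ee_pos: [0.5451, -0.3181, 0.1372]
orientation: [[0.938, -0.002, 0.347], [-0.347, -0.0, 0.938], [-0.002, -1.0, -0.001]]
ft_force: [-0.2, 0.2, -0.5]
grip_width: 0.0151
```

Call:
carry_out --targets '[[[0,0,0],0],[[0,0,0],0],[[0,0,0],0],[[0,0,0],0],[[0,0,0],0]]'

```text
t: 4.62
ee_pos: [0.5481, -0.312, 0.1382]
orientation: [[0.939, 0.0, 0.343], [-0.343, 0.001, 0.939], [-0.0, -1.0, 0.001]]
ft_force: [0.2, -0.3, -1.3]
grip_width: 0.0152
```

```bash
python3 - <<'E'
from h import *
e=status.read_state();print(e["ee_pos"],e["orientation"],e["ft_force"],e["grip_width"])
a=optics.snapshot("side");crop(a["color"],220,240,400,400,4,"pics/s2.png")
w=optics.snapshot("wrist");cv2.imwrite("pics/w2.png",w["color"])
E
```

```text
[ 0.54809409 -0.31201489  0.13817532] [[ 9.39472603e-01  7.76209827e-05  3.42624024e-01]
 [-3.42623919e-01  1.02583857e-03  9.39472085e-01]
 [-2.78554194e-04 -9.99999471e-01  9.90342042e-04]] [ 0.17062328 -0.25460084 -1.31989061] 0.015165750698947461
```

View pics/s2.png

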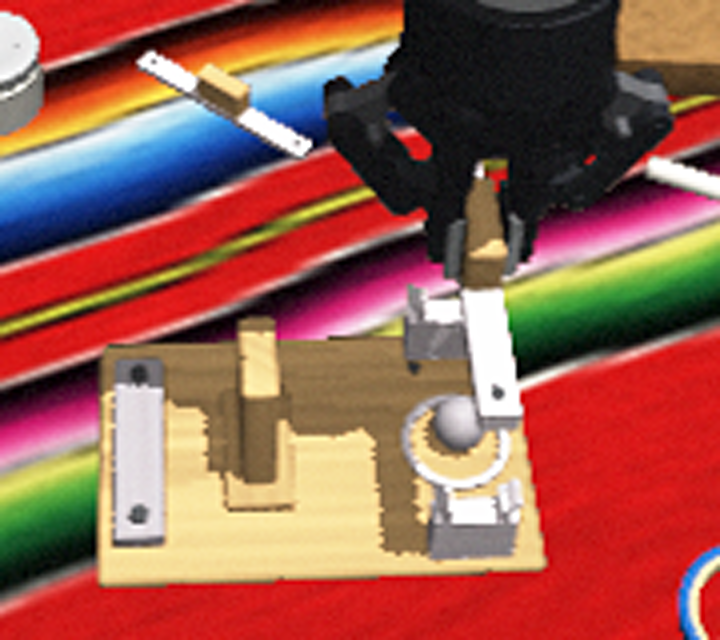

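View pics/w2.png

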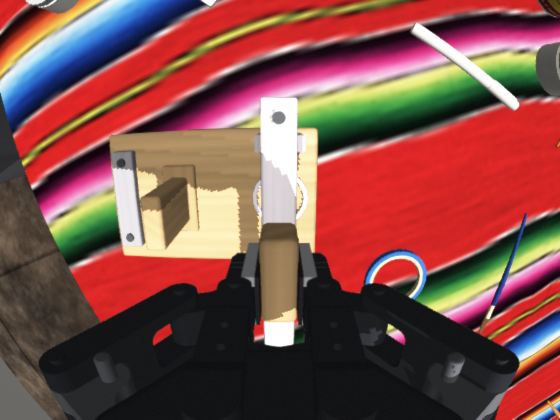

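```bash
python3 - <<'E'
from h import *
np.set_printoptions(precision=4,suppress=True)
w=optics.snapshot("wrist")
crop(w["color"],100,80,340,280,3,"pics/w2c.png")
e=status.read_state();T=e["ee_pos"]
th=np.radians(-20.2);X=np.array([np.cos(th),np.sin(th)]);Y=np.array([-X[1],X[0]])
# prior tray origin
O=np.array([.5028,-.2974])
def loc(p): d=p[:2]-O; return np.array([d@X,d@Y])*1000
for nm,p,z in [("c-+",(111.5,135),.008),("c++",(317,129),.008),("c--?",(126,254),.008),("w1",(122,162),.018),("w2",(130,238),.018)]:
    print(nm,loc(onz(w,*p,z,True)))
h=onz(w,278.5,117.5,.142,True)[:2]; d=h-T[:2]; print("hole rel tcp",d@X*1000,d@Y*1000)
E
```

```text
c-+ [-103.6845   57.682 ]
c++ [80.7095 57.9246]
c--? [-103.0289  -59.4451]
w1 [-89.2011  33.6277]
w2 [-90.1629 -37.8771]
hole rel tcp 0.726688840594864 67.6674395727912
```

View pics/w2c.png

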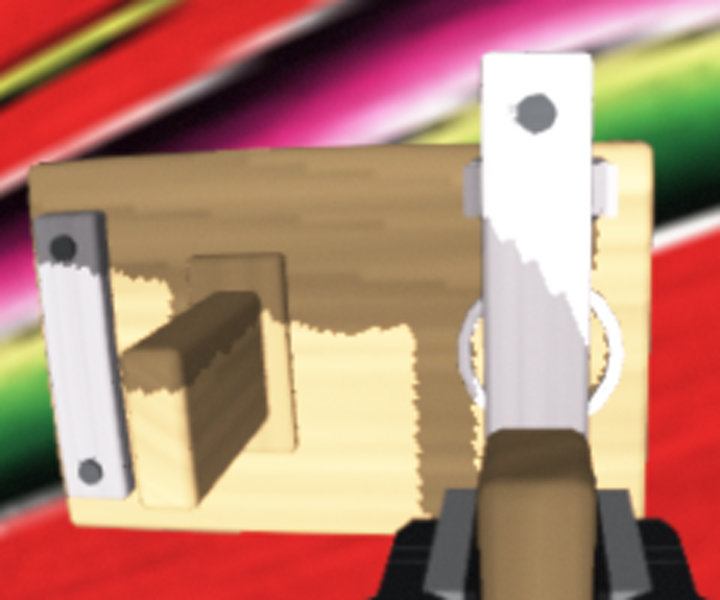

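Call:
carry_out --targets '[[[0.5,0,-2],0],[[0.3,0,-2],0],[[0,20,0],0],[[0,25,0],0],[[0,20,0],0],[[0,8,0],0],[[0,2,0],0],[[0,0,0],0],[[0,0,0],0],[[0,0,0],0]]'

```text
t: 5.6
ee_pos: [0.5478, -0.3187, 0.0649]
orientation: [[0.938, 0.002, 0.346], [-0.346, -0.001, 0.938], [0.003, -1.0, -0.0]]
ft_force: [-0.8, 0.1, -0.6]
grip_width: 0.0151
```

```bash
python3 - <<'E'
from h import *
e=status.read_state();print(e["ee_pos"],e["ft_force"],e["grip_width"])
a=optics.snapshot("side");crop(a["color"],270,270,390,390,6,"pics/s3.png")
w=optics.snapshot("wrist");crop(w["color"],180,60,360,260,3,"pics/w3.png")
E
```

```text
[ 0.54781722 -0.31870406  0.06486228] [-0.7970419   0.09647124 -0.55604222] 0.015114071265459144
```

View pics/s3.png

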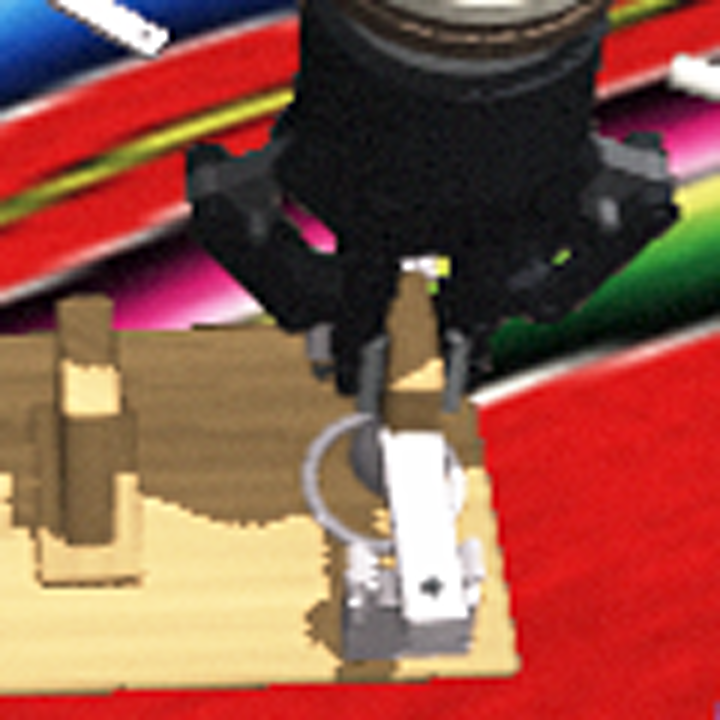

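View pics/w3.png

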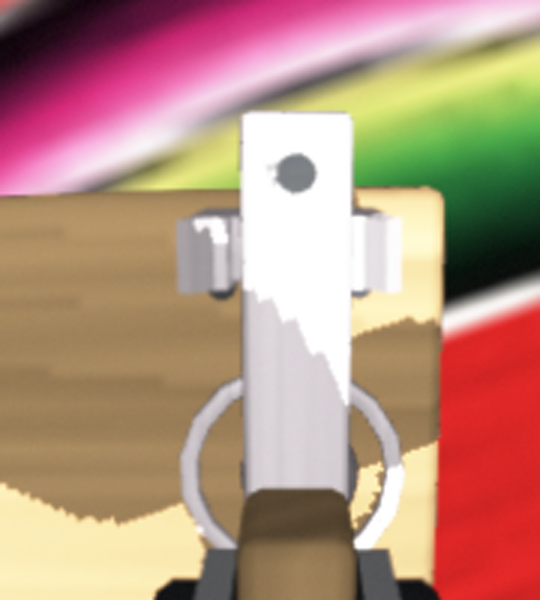

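The bar is about 1.2 mm toward +x of the notch centre: post centre in the crop is x≈289.5, bar 297. Correcting, then lowering.

Call:
carry_out --targets '[[[-1.3,0,1],0],[[0,0,0],0],[[0,5,0],0],[[0,5,0],0],[[0,4,0],0],[[0,2,0],0],[[0,0,0],0],[[0,0,0],0],[[0,0,0],0]]'

```text
t: 6.45
ee_pos: [0.5458, -0.3167, 0.047]
orientation: [[0.938, -0.0, 0.346], [-0.346, 0.0, 0.938], [-0.0, -1.0, 0.0]]
ft_force: [1.4, -0.5, -0.7]
grip_width: 0.015
```

```bash
python3 - <<'E'
from h import *
e=status.read_state();print(e["ee_pos"],e["ft_force"],e["grip_width"])
a=optics.snapshot("side");crop(a["color"],270,270,390,390,6,"pics/s4.png")
w=optics.snapshot("wrist");crop(w["color"],180,60,360,260,3,"pics/w4.png")
E
```

```text
[ 0.54581388 -0.3167012   0.04700186] [ 1.38381959 -0.48939219 -0.74023666] 0.014993716570861845
```

View pics/s4.png

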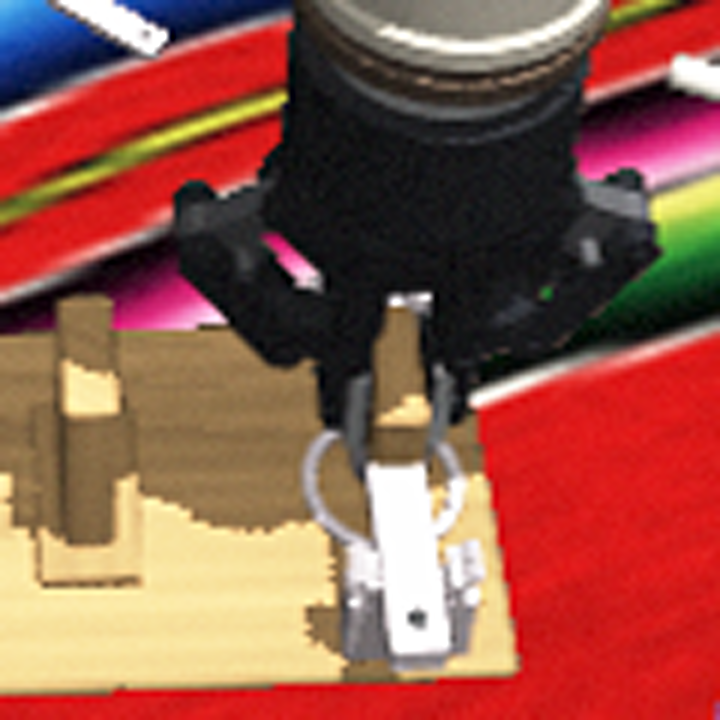

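View pics/w4.png

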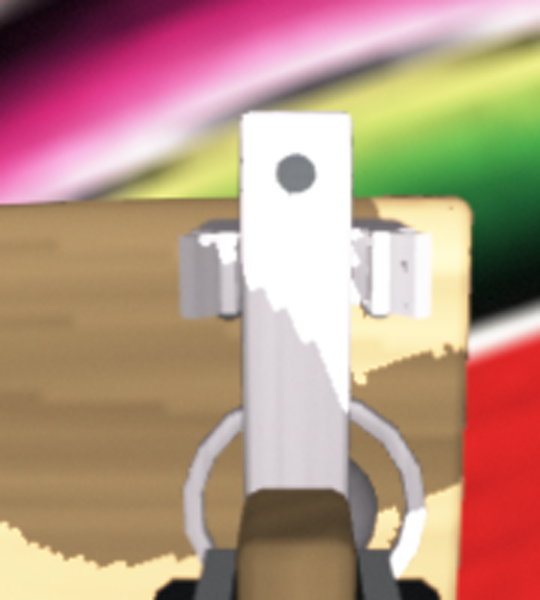

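Call:
carry_out --targets '[[[1,0,0],0],[[0,1,0],0],[[0,0.5,0],0],[[0,0,0],0],[[0,0,0],0],[[0,0,0],0]]'

```text
t: 7.05
ee_pos: [0.5467, -0.3171, 0.0467]
orientation: [[0.938, -0.0, 0.346], [-0.346, -0.0, 0.938], [-0.0, -1.0, -0.0]]
ft_force: [-2.3, 1.1, 6.1]
grip_width: 0.0156
```

Contact force of 6 N upward shows the bar is on the notch floors. Releasing.

Call:
carry_out --targets '[[[0,0,0],0],[[0,0,0],0],[[0,0,0],0],[[0,0,0],0],[[0,0,0],0],[[0,0,0],0],[[0,0,0],0],[[0,0,0],0],[[0,0,0],0]]' --jaw -1

```text
t: 7.8
ee_pos: [0.5467, -0.317, 0.0458]
orientation: [[0.938, -0.0, 0.346], [-0.346, 0.0, 0.938], [-0.0, -1.0, 0.0]]
ft_force: [0.6, 0.5, 0.4]
grip_width: 0.085
```

Call:
carry_out --targets '[[[0,-10,0],0],[[0,-20,0],0],[[0,-30,0],0],[[0,-30,0],0],[[0,-20,0],0],[[0,-10,0],0],[[0,0,0],0],[[0,0,0],0]]'

```text
t: 8.47
ee_pos: [0.5466, -0.3171, 0.1659]
orientation: [[0.938, 0.0, 0.346], [-0.346, -0.0, 0.938], [0.0, -1.0, -0.0]]
ft_force: [0.3, -0.4, -0.7]
grip_width: 0.0854
```

```bash
python3 - <<'E'
from h import *
e=status.read_state();print(e["ee_pos"],e["ft_force"],e["grip_width"])
a=optics.snapshot("side");crop(a["color"],230,280,390,400,5,"pics/s5.png")
w=optics.snapshot("wrist");cv2.imwrite("pics/w5.png",w["color"])
E
```

```text
[ 0.5465999  -0.31710195  0.16592239] [ 0.33840253 -0.41419555 -0.65285649] 0.08539235991380927
```

View pics/s5.png

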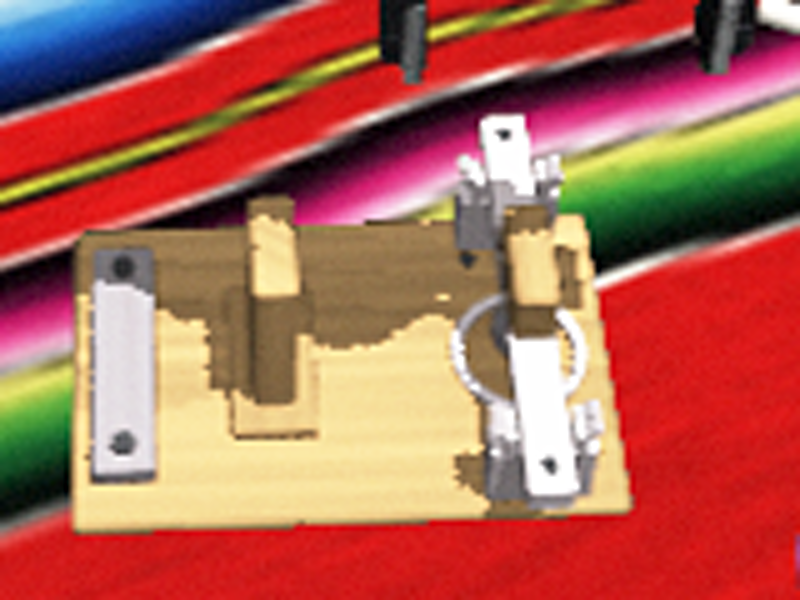

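View pics/w5.png

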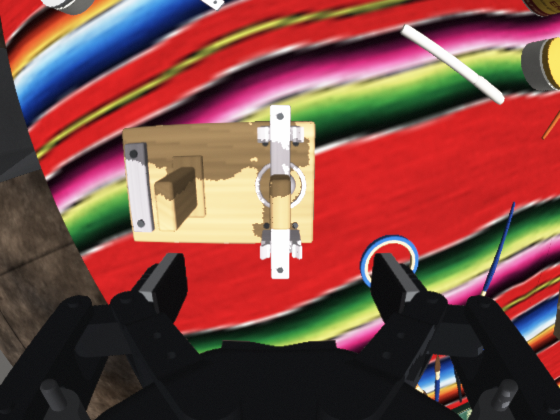

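The side view shows the bar in both notches, with holes at crop (503,134) and (548,465). Checking the seat numerically and working out the handle move.

```bash
python3 - <<'E'
from h import *
np.set_printoptions(precision=4,suppress=True)
s=optics.snapshot("side")
def cv(p,k,x0,y0): return ((p[0]+.5)/k-.5+x0,(p[1]+.5)/k-.5+y0)
th=np.radians(-20.2);X=np.array([np.cos(th),np.sin(th)]);Y=np.array([-X[1],X[0]]);O=np.array([.5028,-.2974])
L=lambda p:np.array([(p[:2]-O)@X,(p[:2]-O)@Y])*1000
A=onz(s,*cv((503,134),5,230,280),.05);B=onz(s,*cv((548,465),5,230,280),.05)
print(L(A),L(B),np.linalg.norm(A-B),np.degrees(np.arctan2(*(A-B)[1::-1])))
# handle top corners in side: (247,196),(293,196) ... left vertical edges
for p in [(250,198),(293,198),(253,296),(300,294)]: print("htop",L(onz(s,*cv(p,5,230,280),.082)))
T=status.read_state()["ee_pos"];d=(O-.04*X)-T[:2];print("move x,z mm",d@X*1000,d@Y*1000)
E
```

```text
[47.5559 65.2248] [ 47.5435 -66.8153] 0.13204014723546104 69.79464600243995
htop [-46.2337  17.7252]
htop [-31.6437  17.207 ]
htop [-46.5886 -20.8888]
htop [-31.1481 -20.6806]
move x,z mm -86.63097079349004 3.186994014196111
```

Call:
carry_out --targets '[[[-15,0,1],0],[[-30,0,1],0],[[-27,0,0],0],[[-14,0,0],0],[[0,0,0],0],[[0,20,0],0],[[0,30,0],0],[[0,20,0],0],[[0,0,0],0],[[0,0,0],0]]'

```text
t: 9.45
ee_pos: [0.4662, -0.2848, 0.0942]
orientation: [[0.938, -0.003, 0.345], [-0.345, 0.002, 0.938], [-0.004, -1.0, 0.001]]
ft_force: [1.2, 0.1, 0.2]
grip_width: 0.0852
```

```bash
python3 - <<'E'
from h import *
e=status.read_state();print(e["ee_pos"],e["orientation"][:,0])
w=optics.snapshot("wrist");cv2.imwrite("pics/w6.png",w["color"])
E
```

```text
[ 0.46617631 -0.28476679  0.09421733] [ 0.93844865 -0.34540076 -0.00352801]
```

View pics/w6.png

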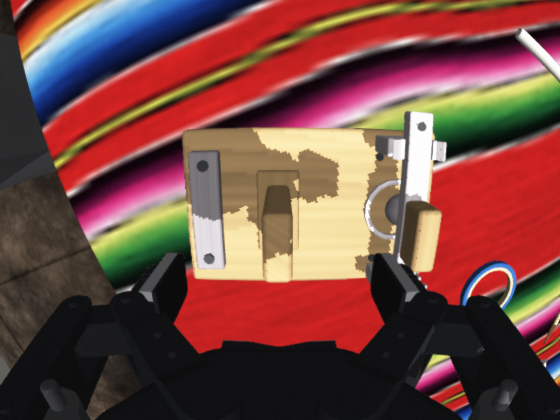

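The handle (centre column ≈278) is centred between the jaws. Descending and gripping.

Call:
carry_out --targets '[[[0,15,0],0],[[0,18,0],0],[[0,12,0],0],[[0,4,0],0],[[0,0,0],0],[[0,0,0],0]]'

```text
t: 10.0
ee_pos: [0.4673, -0.2857, 0.0475]
orientation: [[0.938, 0.001, 0.346], [-0.346, -0.0, 0.938], [0.001, -1.0, -0.0]]
ft_force: [0.7, -0.4, -0.1]
grip_width: 0.0855
```

Call:
carry_out --targets '[[[0,0,0],0],[[0,0,0],0],[[0,0,0],0],[[0,0,0],0],[[0,0,0],0],[[0,0,0],0],[[0,0,0],0],[[0,0,0],0],[[0,0,0],0],[[0,0,0],0]]' --jaw 1

```text
t: 10.83
ee_pos: [0.4664, -0.2854, 0.0471]
orientation: [[0.938, -0.001, 0.346], [-0.346, 0.0, 0.938], [-0.001, -1.0, -0.0]]
ft_force: [-1.4, 1.0, 5.7]
grip_width: 0.0153
```

Call:
carry_out --targets '[[[0,-2,0],0],[[0,-4,0],0],[[0,-6,0],0],[[0,-8,0],0],[[0,-8,0],0],[[0,-8,0],0],[[0,-6,0],0],[[0,-3,0],0],[[0,0,0],0],[[0,0,0],0]]'

```text
t: 11.67
ee_pos: [0.4667, -0.2856, 0.092]
orientation: [[0.938, 0.0, 0.346], [-0.346, -0.0, 0.938], [0.0, -1.0, -0.0]]
ft_force: [0.0, 0.1, -3.9]
grip_width: 0.0154
```

```bash
python3 - <<'E'
from h import *
e=status.read_state();print(e["ee_pos"],e["orientation"],e["ft_force"],e["torque"],e["grip_width"])
a=optics.snapshot("side");crop(a["color"],200,230,390,390,4,"pics/s7.png")
w=optics.snapshot("wrist");cv2.imwrite("pics/w7.png",w["color"])
E
```

```text
[ 0.4667291  -0.28557895  0.09203364] [[ 9.38293930e-01  3.14159314e-04  3.45838695e-01]
 [-3.45838618e-01 -2.72895212e-04  9.38293971e-01]
 [ 3.89151514e-04 -9.99999913e-01 -1.47407498e-04]] [ 0.04392871  0.14083364 -3.89781092] [0.02725518 0.12030741 0.05480084] 0.015369563312595142
```

View pics/s7.png

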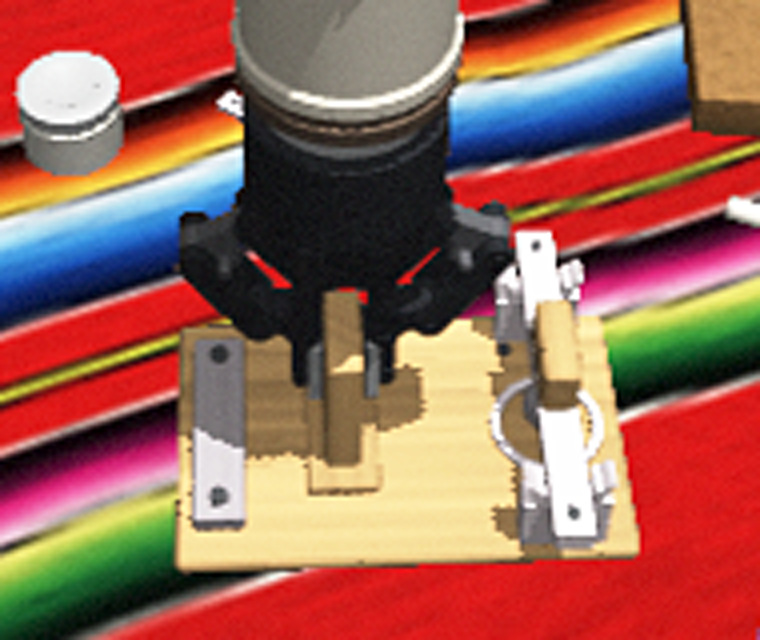

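View pics/w7.png

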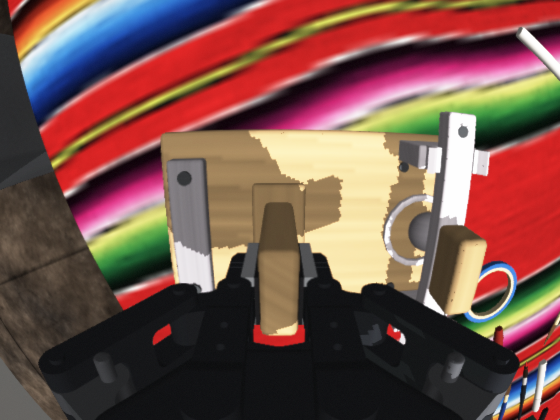

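Lifted level with the bar seated and the ball in its ring. Raising further, then carrying.

Call:
carry_out --targets '[[[0,-3,0],0],[[0,-6,0],0],[[0,-10,0],0],[[0,-12,0],0],[[0,-12,0],0],[[0,-12,0],0],[[0,-10,0],0],[[0,-6,0],0],[[0,-3,0],0],[[0,0,0],0]]'

```text
t: 12.6
ee_pos: [0.4671, -0.2857, 0.1668]
orientation: [[0.938, 0.001, 0.346], [-0.346, -0.001, 0.938], [0.001, -1.0, -0.0]]
ft_force: [-0.2, -0.1, -4.7]
grip_width: 0.0152
```

Call:
carry_out --targets '[[[-0.7,0,2],0],[[-1.4,0,4],0],[[-2.1,0,6],0],[[-2.8,0,8],0],[[-3.5,0,10],0],[[-4.2,0,12],0],[[-4.2,0,12],0],[[-4.2,0,12],0],[[-4.2,0,12],0],[[-4.2,0,12],0]]'

```text
t: 13.43
ee_pos: [0.4683, -0.1884, 0.1659]
orientation: [[0.939, 0.0, 0.345], [-0.345, 0.0, 0.939], [0.0, -1.0, 0.0]]
ft_force: [-0.2, -0.5, -4.9]
grip_width: 0.0154
```

Call:
carry_out --targets '[[[-4.2,0,12],0],[[-4.2,0,12],0],[[-4.2,0,12],0],[[-4.2,0,12],0],[[-4.2,0,12],0],[[-4.2,0,12],0],[[-4.2,0,12],0],[[-4.2,0,12],0],[[-3,0,8],0],[[-1.5,0,4],0]]'

```text
t: 14.27
ee_pos: [0.4698, -0.0737, 0.1659]
orientation: [[0.939, 0.0, 0.344], [-0.344, 0.0, 0.939], [0.0, -1.0, 0.0]]
ft_force: [0.3, -0.6, -4.5]
grip_width: 0.0152
```

```bash
python3 - <<'E'
from h import *
np.set_printoptions(precision=4,suppress=True)
e=status.read_state();print(e["t"],e["ee_pos"],e["orientation"][:,1],e["q"],e["ft_force"],e["grip_width"])
w=optics.snapshot("wrist");cv2.imwrite("pics/w8.png",w["color"])
E
```

```text
14.2667 [ 0.4698 -0.0737  0.1659] [ 0.0002  0.0004 -1.    ] [ 0.4472  0.2684 -0.3975  2.0399  0.1356  0.8578 -0.3772] [ 0.3311 -0.5852 -4.5283] 0.015223991456711432
```

View pics/w8.png

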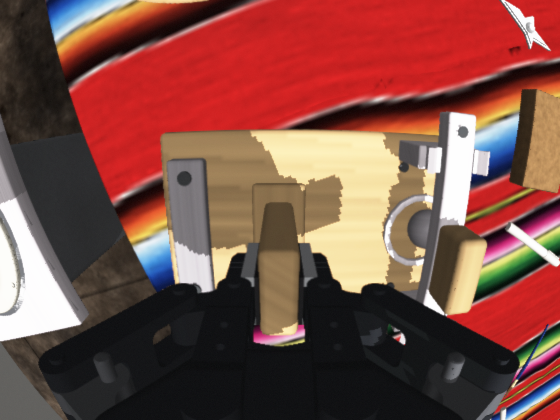

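Bar, ball and tray are unchanged in the wrist view (bar hole (463,132), ball (424,228), as before). Continuing.

Call:
carry_out --targets '[[[-1.4,0,4],0],[[-2.8,0,8],0],[[-4.1,0,12],0],[[-4.1,0,12],0],[[-4.1,0,12],0],[[-4.1,0,12],0],[[-4.1,0,12],0],[[-4.1,0,12],0],[[-4.1,0,12],0],[[-4.1,0,12],0]]'

```text
t: 15.15
ee_pos: [0.4725, 0.039, 0.1658]
orientation: [[0.938, 0.0, 0.347], [-0.347, 0.0, 0.938], [0.0, -1.0, 0.0]]
ft_force: [0.4, 0.3, -4.1]
grip_width: 0.0151
```

Call:
carry_out --targets '[[[-4.1,0,12],0],[[-4.1,0,12],0],[[-4.1,0,12],0],[[-4.1,0,12],0],[[-4.1,0,12],0],[[-4.1,0,12],0],[[-4.1,0,12],0],[[-4.1,0,12],0],[[-4.1,0,12],0],[[-4.1,0,12],0]]'

```text
t: 15.98
ee_pos: [0.4755, 0.1658, 0.1657]
orientation: [[0.938, -0.0, 0.347], [-0.347, 0.0, 0.938], [-0.0, -1.0, -0.0]]
ft_force: [0.6, -0.4, -4.0]
grip_width: 0.0153
```

Call:
carry_out --targets '[[[-4.1,0,12],0],[[-4.1,0,12],0],[[-4.1,0,12],0],[[-4.1,0,12],0],[[-4.1,0,12],0],[[-4.1,0,12],0],[[-4,0,11],0],[[-3,0,9],0],[[-2,0,6],0],[[-1,0,3],0]]'

```text
t: 16.82
ee_pos: [0.4778, 0.2733, 0.1658]
orientation: [[0.939, -0.0, 0.345], [-0.345, 0.001, 0.939], [-0.0, -1.0, 0.0]]
ft_force: [-0.2, -0.1, -4.4]
grip_width: 0.0151
```

Call:
carry_out --targets '[[[0,2,0],0],[[0,4,0],0],[[0,6,0],0],[[0,5,0],0],[[0,3,0],0],[[0,0,0],0],[[0,0,0],0],[[0,0,0],0],[[0,0,0],0],[[0,0,0],0]]'

```text
t: 17.65
ee_pos: [0.4781, 0.2722, 0.1461]
orientation: [[0.938, 0.001, 0.346], [-0.346, 0.0, 0.938], [0.0, -1.0, 0.0]]
ft_force: [-0.3, 0.0, -4.7]
grip_width: 0.0151
```

```bash
python3 - <<'E'
from h import *
np.set_printoptions(precision=4,suppress=True)
e=status.read_state();print(e["t"],e["ee_pos"],e["orientation"],e["joint_vel"],e["ft_force"],e["grip_width"])
w=optics.snapshot("wrist");cv2.imwrite("pics/w9.png",w["color"])
w=optics.snapshot("side");cv2.imwrite("pics/s9.png",w["color"])
w=optics.snapshot("scene");cv2.imwrite("pics/c9.png",w["color"])
E
```

```text
17.65 [0.4781 0.2722 0.1461] [[ 0.9383  0.0006  0.3457]
 [-0.3457  0.0003  0.9383]
 [ 0.0004 -1.      0.0005]] [-0.0007 -0.0007  0.0014  0.0017  0.0001 -0.0003  0.0024] [-0.3046  0.03   -4.6973] 0.015100713893142999
```

View pics/w9.png

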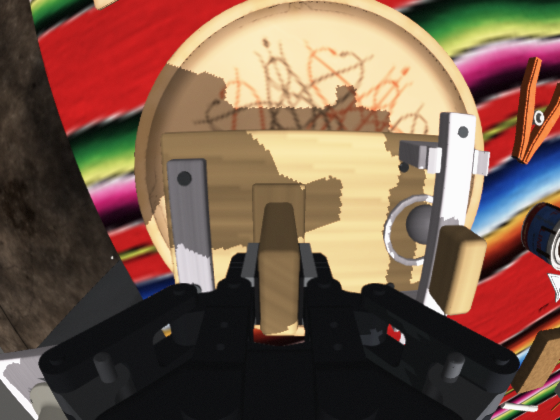

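View pics/s9.png

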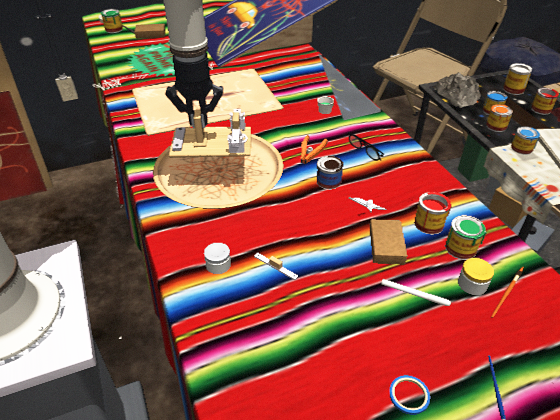

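View pics/c9.png

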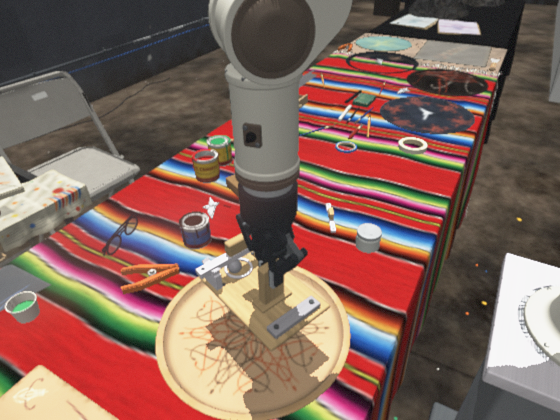

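The tray origin is at about (0.516, 0.258), 15 mm from the round tray's middle. Its underside is about 0.099 m up, and it is level and still. Handing in.

```bash
python3 -c "
from bench import ctrl; print(ctrl.hand_in())"
```

```text
the job is handed in; nothing more can be done
None
```

I laid the longer of the two bars into both notches and released it. Then I lifted the ball tray by its handle, carried it over the round tray and handed in at about 17.8 s of the 64 s allowed. `ctrl.hand_in()` gives no verdict, so the result is only what my own checks showed.

- **Seating:** After release the bar's centre measured within about 1 mm of the seat point, aligned with the tray to within about 0.1°.
- **Final hold:** The tray's underside is about 99 mm up and its origin about 15 mm from the round tray's middle. The tool is vertical, the joints are essentially still, and the wrist carries about 4.7 N.
- **Bar and ball:** In the wrist view they sit exactly as they did just after the lift.
- **Other things:** The final side and scene pictures show the bystanders and the shorter bar where they started, by eye only; I did not re-measure them.
- **Small disagreements:** The cameras differed by 2–3 mm on the tray and bar positions. I corrected the bar sideways by about 1 mm twice before releasing it. No check failed.

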